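Chuck a soldering bit in the lever collet

ROBOT

A 6-joint arm with a two-finger parallel gripper is mounted at the origin on the work surface. World frame = base frame: x ahead of the robot, y to its left, z up, the work surface at z = 0. Lengths are in m, angles in rad, forces in N, time in s.
With the tool pointing down it reaches from about 0.35 to 1 m from the base axis. Payload 7.1 kg.
Tool frame: the origin (TCP) lies on the centre line of the jaws, within the pads' length; the fingertips stand 22 mm ahead of it and the grasp point (between the pads) lies 3 mm ahead of it; z points along the fingers, y is the line along which they close (so a half turn about z gives the same grasp; the last joint's range is limited). The gripper opens to 85 mm and grips with 20 to 120 N. Pads are 22 mm wide; open, the fingers measure 114 mm over their backs; the gripper's body (76 mm by 85 mm) begins 54 mm behind the grasp point. The pads swing forward as they close: fully open they stand 13 mm farther back than shut.
Start: joints at [1.281, 0.423, 1.63, -0, 1.089, -0.019], TCP at [0.167, 0.602, 0.253] pointing down, gripper open.
Joint ranges: [-3, 3], [-0.9, 2.11], [0.09, 2.58], [-1.31, 4.45], [0.11, 2.69], [-2.54, 2.54]. Speed limits (rad/s): [2.39, 2.39, 3.01, 3.14, 3.14, 3.14].

INTERFACE

Orientations are given as a rotation vector (axis times angle).
In Python, from cell import telemetry, read_camera, job, boxes_of, mark_of gives the robot as it stands.
- The arm moves only by the tool drive_tool, never from a script. Its arguments are lists of equal length, an entry for each row: "offset": the shift along the tool's x, y, z in cm, a list of three; "roll": the turn about the tool's z in degrees. A call has 1 to 10 rows; each row is the pose to reach, as a shift and turn from the pose commanded when the call began, along the tool's axes at that moment; what a row does not reach only later rows make up. A row lasts 1/8 s, in which the tool goes at most 62.5 mm and 10.7 degrees, less where a joint would pass 70% of its speed; a pose out of reach is approached as far as the arm can. A call with a gripper value outside its range is refused whole. "grip" is the finger opening in cm, from 0 to 8.54, set as the call begins (left out, the last holds). The fingers move at their own pace and stop on an object; "squeeze" is the grip in N (left out, the last holds). Time passes only in rows, so rows that repeat a pose let the fingers close. It gives the time, the measured TCP pose, the force, the opening and the grip force at its end, in the units of the state.
- telemetry.read_state(): the state, without advancing time (a new reading comes with each control period).
- read_camera(name): name is "scene" or "top" or "wrist"; returns a dict with "frame" (480x640x3 uint8, red, green, blue), "fx", "fy", "cx", "cy" (pixels), "R" (3x3) and "t" (3): a world point X has camera coordinates R X + t. Camera axes: x right, y down, z forward; pixel columns grow to the right and rows downward; lengths in m; the calibration is good to about 2 mm. A picture is of the moment at which its call begins. There is no depth.
- job.hand_in(): hands the job in; it is judged then, once.
Trained networks look in the newest picture that a camera, given by its name, has taken for a name from the list of things; names that differ only in an ending like _2 or _b are one class to them, and where a whole thing is asked for, a point or a joint stands for the part that bears it (a point fixed in the world has none). Each returns a list of dicts, best first, with "confidence" (0 to 1); they miss things now and then, are a little off and sometimes report something else, mostly with a low value. They report only what shows in the picture. A call takes as long as a camera call.
- boxes_of(name, camera): "at" ([x, y, z] in m, in the coordinates of the camera as it stood for that picture, good to about 4 mm: the middle of the surface that is visible of it).
- mark_of(name, camera): "at" ([x, y, z] in m, in the coordinates of the camera as it stood for that picture, good to about 4 mm: a listed point, or the origin of a listed thing).
The state is a dict: "t": time; "q": joint angles; "dq": joint speeds; "effort": joint torques, N m; "ee_pos": TCP position; "eef_rot": TCP orientation; "contact_force": force on the tool from outside, world axes, zero at the start; "moment": the same for the moment, N m; "width": finger opening in m; "grasp_force": force on a finger pad.
Only numpy, scipy, OpenCV 4.12 (cv2) and the standard library are available. Lean on these libraries where they do the work, as an engineer would, in place of code of your own. Each camera call takes 0.05 s, during which the arm holds its last target. There are 200 camera calls.

TASK

Take the copper soldering bit out of the wooden block and feed it, tinned point up, down into the open collet of the cast-iron fixture, pressing it gently past the drag of the collet until it sits firmly on the depth stop without pushing the stop off its setting. Let go of the bit, then swing the fixture's ball-ended lever round as far as it goes to clamp it. Leave everything else where it stands.

Things in the scene. Friction and masses are not known exactly. Their poses are not given: they have to be found in the camera images.
- bit: Copper soldering bit, the work piece: round bar, 12 mm diameter, 130 mm long, about 0.13 kg; the lowest 4 mm taper to 8.4 mm, the top 20 mm taper to a grey tinned point (grip the bar below the taper). Origin: centre of its lower end; its z axis runs up the bar to the point. It starts standing in one of the three holes of the block.
- rack: Wooden bit block, fixed, 50 mm (x) by 150 mm (y) by 40 mm high, with three upright holes 13 mm wide and 30 mm deep in a row along its y axis, 45 mm apart. Which bar stands in which hole varies. Origin: centre of its underside.
- fixture: Lever collet fixture, fixed: dark cast-iron base 130 mm square, round body 100 mm diameter, steel nose 62 mm diameter, 103 mm high; the collet stands upright on its z axis. Origin: centre of its underside. Its stop nut shows on its +x side.
- collet_mouth (a point): Centre of the open collet's face, 104 mm above the desk, on the fixture's axis, z up. The lead-in, about 18 mm wide, narrows over 10 mm to a bore of six leaves, 34 mm long in all: three stiff clamping ones 0.8 mm clear of the bit, three sprung ones that drag on it with about 3 N and stop it falling; off centre they push back sideways some 4 N per mm.
- depth_stop: Depth stop: slotted steel plate on the fixture's +x side and a rod in the bore under the collet. The rod's solid top, where the bit must rest, is 40 to 58 mm below the collet's face, not measured: feel for it (a brass nut, 18 mm wide, outside the slot has its middle 12 mm lower). 5 to 12 N seats the bit; over 20 N shifts the rod. Origin: on the fixture's axis, at desk height.
- lever (a joint): Angle of the collet lever, rad, about the fixture's vertical axis: 0 to 0.12 open at the start, 1.15 at its end stop, fully closed. It turns counter-clockwise seen from above, resists with about 6 to 10 N at the ball, draws the bit slightly down on to the stop as it closes, and stays where it is left. At 0 it points 70 degrees counter-clockwise from the fixture's +x axis.
- lever_ball (a point): Centre of the black ball knob, 28 mm diameter, at the end of the lever: 125 mm from the fixture's axis and 106 mm above the desk. A 10 mm rod runs from it down and inwards to the cam ring round the fixture.
- hexbar: Brass hexagon bar, 10 mm across flats, 100 mm long, standing in the block; not wanted. Origin: lower end.
- steelrod: Bright steel rod, 10 mm diameter, 112 mm long, standing in the block; not wanted. Origin: lower end.
- mug: Chipped white ceramic mug, 80 mm diameter, 92 mm high. Origin: centre of its underside.
- mouse: Cream plastic computer mouse, 105 by 62 by 28 mm. Origin: centre of its underside.
- tin: Round brass tip-tinner tin, 44 mm diameter, 20 mm high. Origin: centre of its underside.
- puller: Red nylon fuse puller lying flat, 107 by 28 by 10 mm. Origin: underside, near its middle.
- file: Flat hand file with a round wooden handle, lying flat, 200 mm long, 22 mm high. Origin: underside, near its middle.
- chiptray: Black plastic tray of chips, 75 by 110 by 16 mm. Origin: centre of its underside.

How it is judged:
By the outcome, as a careful person would: the job done as asked, in the order asked, and still so for the second after the job is handed in, with the robot touching nothing.
It also fails if it takes over 67 s, if anything falls off the work surface, if the arm or the gripper's body presses on something with over 40 N, if the wrist force passes 120 N, or if a joint passes its speed limit or range.

## Working session

There is one attempt and no reset: what is moved stays moved. The work goes in short steps, Python scripts to look and compute and a tool call to move; the robot and the scene stay as the last step left them, time stands still between calls to the robot, and variables do not carry over. Pictures are saved under pics/ and viewed, at most 10 in all, crops included, and the job is handed in when it is done.

Besides the shell and the picture viewer there is one more tool, called after "Call:" as a command line: name --pt "numbers of a row" for each row, then --argument value for the rest. drive_tool: Moves the arm, as the interface text tells. Its arguments: {"type":"object","properties":{"offset":{"type":"array","items":{"type":"array","items":{"type":"number"}}},"roll":{"type":"array","items":{"type":"number"}},"grip":{"type":"number"},"squeeze":{"type":"number"}},"required":["offset","roll"]}

```bash
mkdir -p pics; ls; cat > h.py <<'E'
import numpy as np, cv2
from cell import telemetry, read_camera, job, boxes_of, mark_of
def cam(n,save=None):
    c=read_camera(n)
    if save: cv2.imwrite(f'pics/{save}.png',c['frame'][:,:,::-1])
    return c
def w(c,p): return np.array(c['R']).T@(np.array(p)-np.array(c['t']))
def uv(c,X):
    p=np.array(c['R'])@X+np.array(c['t']); return [c['fx']*p[0]/p[2]+c['cx'],c['fy']*p[1]/p[2]+c['cy']]
def ray(c,u,v,z):
    R=np.array(c['R']);o=-R.T@np.array(c['t']);d=R.T@np.array([(u-c['cx'])/c['fx'],(v-c['cy'])/c['fy'],1]);return o+d*(z-o[2])/d[2]
E
python3 - <<'E'
from h import *
np.set_printoptions(precision=4,suppress=True)
s=telemetry.read_state();print(s['t'],s['ee_pos'],s['eef_rot'],s['width'])
for n in ['top','scene']:
    c=cam(n,n+'0'); print(n,w(c,[0,0,0]))
    for k in ['bit','rack','fixture','collet_mouth','depth_stop','lever_ball','hexbar','steelrod','mug','tin','mouse','puller','file','chiptray']:
        for r in mark_of(k,n)[:2]: print(k,'%.2f'%r['confidence'],w(c,r['at']),np.round(uv(c,w(c,r['at']))))
E
```

```text
pics
0.0 [0.167  0.6017 0.2525] [-0.424  -3.1126  0.0024] 0.0855429298143148
top [ 0.4185 -0.016   1.7134]
bit 0.49 [ 0.5257 -0.1445  0.0078] [364. 249.]
rack 0.95 [ 0.5166 -0.1877  0.0005] [379. 253.]
fixture 0.64 [ 0.5429  0.0889 -0.0014] [283. 241.]
collet_mouth 0.93 [0.5446 0.0902 0.1029] [280. 238.]
lever_ball 0.69 [0.5626 0.2161 0.1062] [234. 230.]
hexbar 0.55 [ 0.3627 -0.0604 -0.0012] [333. 306.]
hexbar 0.48 [ 0.5129 -0.1909  0.0093] [381. 254.]
steelrod 0.43 [0.3784 0.3606 0.0033] [186. 296.]
steelrod 0.39 [ 0.5063 -0.2337  0.0101] [396. 257.]
mug 0.68 [ 0.6906 -0.3952 -0.0023] [452. 195.]
tin 0.47 [ 0.3613 -0.0622 -0.0021] [334. 306.]
tin 0.20 [0.5642 0.2157 0.1068] [234. 229.]
mouse 0.72 [ 0.3813  0.3637 -0.0002] [185. 295.]
puller 0.47 [ 0.7329 -0.1156 -0.0008] [356. 178.]
file 0.59 [ 0.3343 -0.2961 -0.0009] [416. 318.]
chiptray 0.69 [ 0.7335 -0.1135  0.0034] [355. 177.]
chiptray 0.66 [0.6057 0.3525 0.008 ] [192. 217.]
scene [ 0.9352 -0.6386  0.947 ]
bit 0.58 [ 0.5326 -0.1515  0.0095] [291. 316.]
rack 0.63 [ 0.5145 -0.1943 -0.0022] [272. 329.]
fixture 0.58 [0.5404 0.0923 0.003 ] [355. 247.]
collet_mouth 0.60 [0.5491 0.0906 0.1032] [361. 220.]
lever_ball 0.95 [0.56   0.2153 0.1079] [393. 189.]
hexbar 0.68 [ 0.5142 -0.1931  0.0117] [272. 325.]
steelrod 0.61 [ 0.5035 -0.2357  0.0093] [255. 337.]
mug 0.80 [ 0.6887 -0.396   0.0013] [280. 457.]
mug 0.28 [ 0.7356 -0.1173 -0.0027] [382. 355.]
tin 0.79 [ 0.3632 -0.066   0.0034] [254. 257.]
mouse 0.80 [0.3788 0.3603 0.0011] [357. 163.]
puller 0.70 [0.3807 0.36   0.0008] [357. 163.]
file 0.67 [ 0.3367 -0.3028 -0.0017] [173. 324.]
chiptray 0.73 [0.6064 0.3532 0.0015] [430. 196.]
chiptray 0.23 [ 0.5065 -0.2353  0.0086] [256. 338.]
```

```bash
python3 - <<'E'
import cv2
a=cv2.imread('pics/scene0.png')[150:390,200:480];b=cv2.imread('pics/top0.png')[160:340,160:460]
a=cv2.resize(a,None,fx=2,fy=2);b=cv2.resize(b,None,fx=2,fy=2)
cv2.imwrite('pics/a.png',a);cv2.imwrite('pics/b.png',b)
E
```

```text
(no output)
```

View pics/a.png

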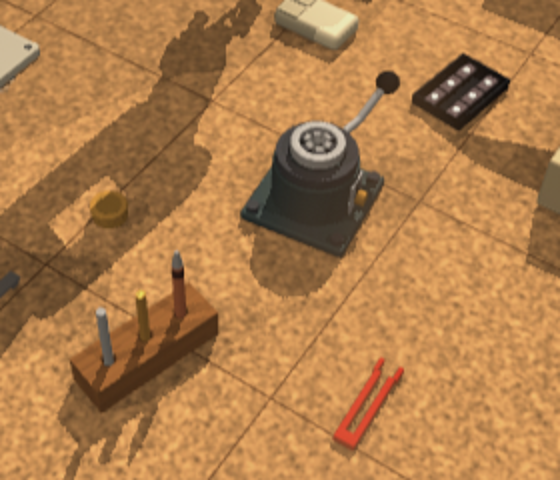

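View pics/b.png

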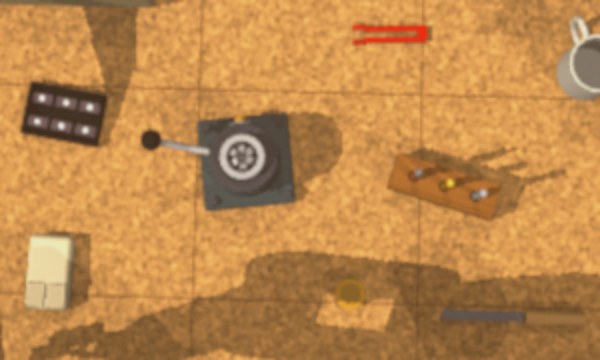

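The scene crop shows the copper bit at the block's +y end (full-frame pixel about 289,295). The hexbar is in the middle and the steel rod is at the far end. The fixture's collet is at about (359,221), with its lever ball pointing to +y at (394,191). The network marks agree with both views, so I'm setting out above the bit.

Call:
drive_tool --pt "-55 -62.5 0" --pt "-55 -62.5 0" --pt "-55 -62.5 0" --pt "-55 -62.5 0" --pt "-55 -62.5 0" --pt "-55 -62.5 0" --pt "-55 -62.5 0" --pt "-55 -62.5 0" --pt "-55 -62.5 0" --pt "-55 -62.5 0" --roll '[90, 90, 90, 90, 90, 90, 90, 90, 90, 90]' --grip 8.5

```text
t: 2.75
ee_pos: [0.4403, 0.0377, 0.2538]
eef_rot: [2.501, 1.9, 0.002]
contact_force: [1.0, 1.1, -0.2]
width: 0.0854
grasp_force: 0.0
```

```bash
cat >> h.py <<'E'
from scipy.spatial.transform import Rotation as Ro
np.set_printoptions(precision=4,suppress=True)
def go(T,yaw=None):
    s=telemetry.read_state();R=Ro.from_rotvec(s['eef_rot']).as_matrix();p=np.array(s['ee_pos'])
    y=np.degrees(np.arctan2(R[1,1],R[0,1]))
    print('t',s['t'],'pos',p,'yaw',y,'zax',R[:,2],'F',np.array(s['contact_force']),'w',s['width'],'q',np.array(s['q']))
    if T is not None: print('offset cm',R.T@(np.array(T)-p)*100)
    if yaw is not None: print('roll',-((yaw-y+90)%180-90))
E
python3 -c "
from h import *
go([.529,-.148,.25],-15.7)"
```

```text
t 2.75 pos [0.4403 0.0377 0.2538] yaw -15.57321124605552 zax [ 0.0013  0.0002 -1.    ] F [ 1.0367  1.0611 -0.2001] w 0.08542729094820936 q [0.0583 0.1493 2.0179 0.0002 0.9731 0.33  ]
offset cm [-15.5037  13.5259   0.3856]
roll 0.1267887539444814
```

Call:
drive_tool --pt "-15.5 13.5 0.3" --pt "-15.5 13.5 0.3" --pt "-15.5 13.5 0.3" --pt "-15.5 13.5 0.3" --pt "-15.5 13.5 0.3" --roll '[0, 0, 0, 0, 0]'

```text
t: 3.38
ee_pos: [0.528, -0.1463, 0.25]
eef_rot: [-2.502, -1.899, 0.0]
contact_force: [0.1, 0.7, 1.1]
width: 0.0853
grasp_force: 0.0
```

```bash
python3 -c "
from h import *
go([.529,-.148,.18],-15.7)
c=cam('wrist','w1');print(w(c,[0,0,0]),uv(c,np.array([.529,-.148,.14])))
for k in ['bit','rack','hexbar','steelrod']:
  for r in mark_of(k,'wrist')[:2]: print(k,r['confidence'],w(c,r['at']),uv(c,w(c,r['at'])))
"
```

```text
t 3.375 pos [ 0.528  -0.1463  0.25  ] yaw -15.619753963973023 zax [-0.0005  0.0004 -1.    ] F [0.1412 0.6522 1.0515] w 0.0853239594247121 q [-0.2921  0.315   1.8038  0.0003  1.0234 -0.0196]
offset cm [-0.1396  0.1449  7.0023]
roll 0.08024603602697766
[ 0.5483 -0.0774  0.3707] [np.float64(315.42651832896274), np.float64(244.89369692176834)]
bit 0.69 [ 0.5297 -0.1515  0.0128] [np.float64(316.6373313284394), np.float64(212.4535359734296)]
rack 0.67 [ 0.514  -0.1876  0.0013] [np.float64(311.96146312124773), np.float64(243.41605606400677)]
hexbar 0.79 [ 0.5166 -0.1928  0.0088] [np.float64(315.3329672976677), np.float64(248.99359025811845)]
steelrod 0.81 [ 0.5086 -0.2354  0.0107] [np.float64(318.4724003446741), np.float64(284.45149129321817)]
steelrod 0.31 [ 0.5147 -0.1912  0.0035] [np.float64(313.33679742621916), np.float64(246.7155707804392)]
```

View pics/w1.png

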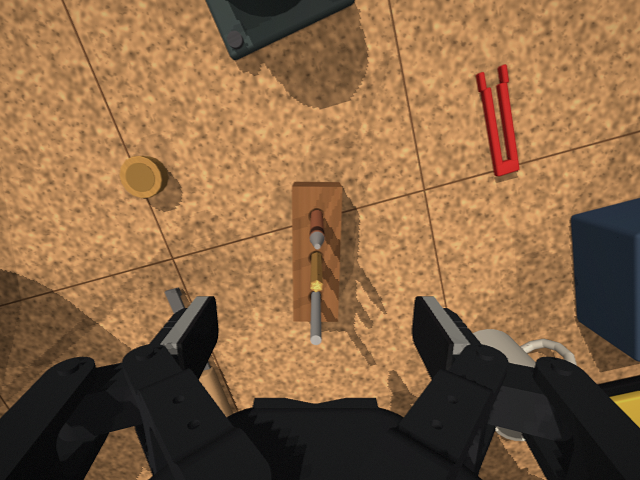

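The wrist view shows the bit's tinned tip at (318,246), midway between the open fingers. The row runs perpendicular to the closing line, so I can descend.

Call:
drive_tool --pt "-0.24 0.27 4" --pt "-0.24 0.27 8" --pt "-0.24 0.27 12" --pt "-0.24 0.27 14.9" --pt "-0.24 0.27 14.9" --roll '[0, 0, 0, 0, 0]'

```text
t: 4.25
ee_pos: [0.5284, -0.1474, 0.0997]
eef_rot: [-2.497, -1.901, 0.004]
contact_force: [0.3, 0.2, -0.0]
width: 0.085
grasp_force: 0.0
```

Call:
drive_tool --pt "0 0 0" --pt "0 0 0" --pt "0 0 0" --pt "0 0 0" --pt "0 0 0" --pt "0 0 0" --roll '[0, 0, 0, 0, 0, 0]' --grip 0.6 --squeeze 40

```text
t: 5.0
ee_pos: [0.5301, -0.1489, 0.102]
eef_rot: [2.501, 1.901, 0.0]
contact_force: [-1.8, 1.0, 5.4]
width: 0.0107
grasp_force: 38.9
```

Call:
drive_tool --pt "0 0 -1" --pt "0 0 -2" --pt "0 0 -4" --pt "0 0 -7" --pt "0 0 -10" --pt "0 0 -12" --pt "0 0 -12" --pt "0 0 -12" --roll '[0, 0, 0, 0, 0, 0, 0, 0]'

```text
t: 6.0
ee_pos: [0.5296, -0.1487, 0.2208]
eef_rot: [-2.501, -1.901, 0.001]
contact_force: [0.3, 0.2, -1.3]
width: 0.0109
grasp_force: 39.0
```

```bash
python3 -c "
from h import *
go([.545,.0905,.25])
c=cam('wrist','w2');s=cam('scene','s2')
a=c['frame'][:,:,::-1];b=cv2.resize(s['frame'][200:400,200:420,::-1],None,fx=2,fy=2)
cv2.imwrite('pics/c2.png',cv2.resize(np.hstack([cv2.copyMakeBorder(b,0,80,0,0,cv2.BORDER_CONSTANT),a]),None,fx=.73,fy=.73))
for n,c in (('wrist',c),('scene',s)):
  for r in mark_of('bit',n)[:2]: print(r['confidence'],w(c,r['at']))
"
```

```text
t 6.0 pos [ 0.5296 -0.1487  0.2208] yaw -15.517091469254096 zax [-0.0007  0.0002 -1.    ] F [ 0.2805  0.1516 -1.2756] w 0.010897118192993422 q [-0.2953  0.3559  1.8223  0.      0.9641 -0.0245]
offset cm [23.4581 -4.9165 -2.913 ]
0.58 [ 0.5325 -0.1537  0.1324]
0.41 [ 0.5335 -0.1534  0.1299]
```

View pics/c2.png

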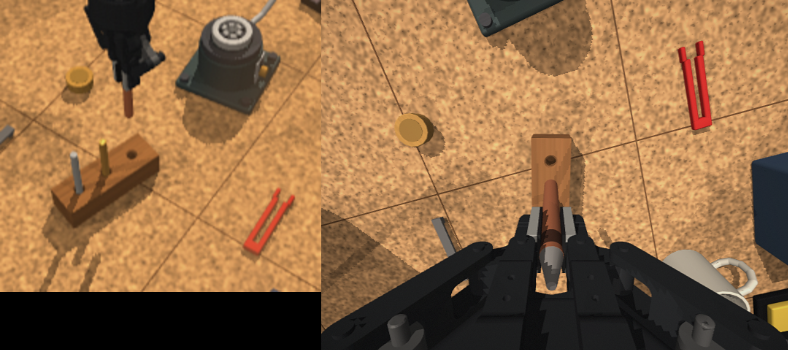

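The wrist view shows the bit held upright between the pads, its lower end at about (314,247). The block still has the hexbar and steel rod standing and the bit's hole empty. Next I'll look at the collet from above.

Call:
drive_tool --pt "5 -1.5 -4" --pt "11 -3.3 -7" --pt "16.3 -5 -8" --pt "16.3 -5 -8" --pt "16.3 -5 -8" --roll '[0, 0, 0, 0, 0]'

```text
t: 6.82
ee_pos: [0.5253, 0.0218, 0.3008]
eef_rot: [-2.499, -1.903, 0.001]
contact_force: [0.1, -0.2, -1.4]
width: 0.0111
grasp_force: 39.1
```

```bash
python3 -c "
from h import *
go([.545,.0905,.25])
c=cam('wrist','w3');print(uv(c,np.array([.545,.0905,.104])))
for k in ['collet_mouth','fixture','lever_ball','bit','depth_stop']:
  for r in mark_of(k,'wrist')[:1]: print(k,r['confidence'],w(c,r['at']),uv(c,w(c,r['at'])))
"
```

```text
t 6.825 pos [0.5253 0.0218 0.3008] yaw -15.435282228821603 zax [-0.0009 -0.0004 -1.    ] F [ 0.1068 -0.2056 -1.4124] w 0.011120323568704717 q [ 0.019   0.2216  1.8023 -0.0004  1.1186  0.2886]
offset cm [7.1512 0.0789 5.0742]
[np.float64(314.5689416668376), np.float64(139.71963279728448)]
collet_mouth 0.61 [0.5422 0.0869 0.1005] [np.float64(312.75324302767274), np.float64(144.4988842357296)]
fixture 0.8 [ 0.5443  0.0903 -0.0019] [np.float64(314.0670821285441), np.float64(139.90833574726076)]
bit 0.67 [0.5264 0.0184 0.2124] [np.float64(316.46350932936053), np.float64(256.8479716697498)]
depth_stop 0.59 [0.5476 0.0883 0.0023] [np.float64(317.2158307264895), np.float64(140.79336860546738)]
```

View pics/w3.png

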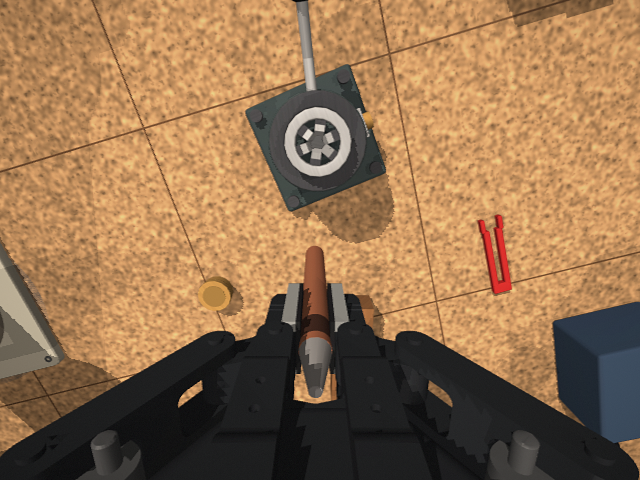

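```bash
python3 -c "
from h import *
c=cam('wrist');f=c['frame'];print(c['fx'],np.array(c['R']),w(c,[0,0,0]))
g=cv2.cvtColor(f,cv2.COLOR_RGB2GRAY)
h=cv2.cvtColor(f,cv2.COLOR_RGB2HSV)
m=((h[...,1]<45)&(h[...,2]>120)).astype('uint8');m2=np.zeros_like(m);m2[95:190,270:370]=m[95:190,270:370]
cs,_=cv2.findContours(m2,cv2.RETR_EXTERNAL,cv2.CHAIN_APPROX_NONE);k=max(cs,key=cv2.contourArea);e=cv2.fitEllipse(k);print(e,ray(c,*e[0],.103))
for v in range(240,300,5):
  row=f[v,295:340].astype(int); mm=(row[:,0]-row[:,2]>40)&(row[:,0]<190)&(row[:,1]<105); i=np.where(mm)[0]; print(v,(i.min()+295,i.max()+295,len(i)) if len(i) else None)
for u,v in((314.5,248),(314.5,256)): print(ray(c,u,v,.21))
print(uv(c,np.array([.5253,.0218,.21])))
"
```

```text
333.76200876087734 [[ 0.963  -0.2695  0.    ]
 [-0.2581 -0.9224  0.2875]
 [-0.0774 -0.2768 -0.9578]] [0.5457 0.0895 0.4215]
((316.44866943359375, 139.7953338623047), (65.6307373046875, 68.43447875976562), 0.9904890060424805) [0.547  0.0887 0.103 ]
240 None
245 None
250 (np.int64(307), np.int64(322), 16)
255 (np.int64(306), np.int64(323), 18)
260 (np.int64(306), np.int64(323), 18)
265 (np.int64(305), np.int64(324), 20)
270 (np.int64(305), np.int64(324), 20)
275 (np.int64(304), np.int64(325), 22)
280 (np.int64(304), np.int64(325), 22)
285 (np.int64(303), np.int64(326), 24)
290 (np.int64(305), np.int64(325), 21)
295 (np.int64(304), np.int64(325), 22)
[0.5268 0.0227 0.21  ]
[0.5253 0.0173 0.21  ]
[np.float64(312.69613688591517), np.float64(249.8391575406051)]
```

The nose circle fits at (316.4,139.8), which gives the collet at about (0.547, 0.089). The diameter works out to 62 mm, matching the given size. The bit's end is at (314.5,252), so I'll move over the collet and down to just above its face.

Call:
drive_tool --pt "4 0.15 0" --pt "7.15 0.15 2" --pt "7.15 0.15 6" --pt "7.15 0.15 9" --pt "7.15 0.15 9.6" --pt "7.15 0.15 9.6" --pt "7.15 0.15 9.6" --roll '[0, 0, 0, 0, 0, 0, 0]'

```text
t: 8.05
ee_pos: [0.547, 0.09, 0.2067]
eef_rot: [2.5, 1.9, 0.003]
contact_force: [-0.4, 0.2, -1.8]
width: 0.0112
grasp_force: 39.2
```

```bash
python3 -c "
from h import *
go([.546,.0905,.15])
c=cam('wrist','w4');s=cam('scene')
b=cv2.resize(s['frame'][160:280,290:430,::-1],None,fx=3,fy=3)
a=cv2.resize(c['frame'][200:380,220:420,::-1],None,fx=2,fy=2)
cv2.imwrite('pics/c4.png',np.hstack([a,b[:360]]))
"
```

```text
t 8.05 pos [0.547  0.09   0.2067] yaw -15.538457007172322 zax [ 0.0024  0.0004 -1.    ] F [-0.4323  0.1849 -1.835 ] w 0.011163832874391983 q [0.1416 0.3799 1.8248 0.     0.9345 0.4128]
offset cm [ 0.0145 -0.1256  5.6715]
```

View pics/c4.png

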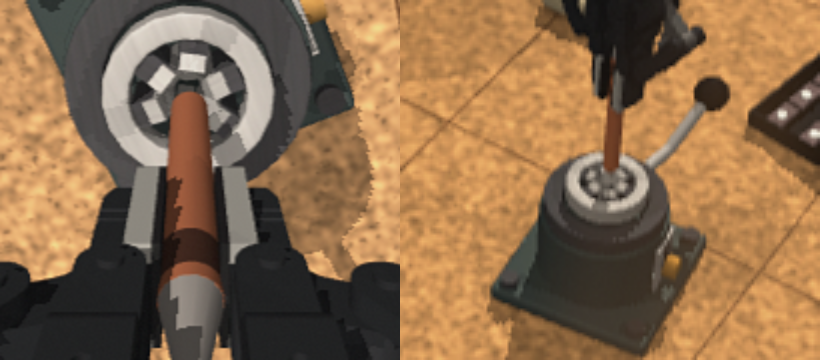

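The wrist crop shows the bit's end centred over the collet ring: end at x≈187, ring centre at x≈188. The vertical gap matches parallax. I'll enter slowly and watch the force.

Call:
drive_tool --pt "0 0 0.4" --pt "0 0 0.8" --pt "0 0 1.2" --pt "0 0 1.5" --pt "0 0 1.8" --pt "0 0 2.0" --pt "0 0 2.0" --roll '[0, 0, 0, 0, 0, 0, 0]'

```text
t: 9.02
ee_pos: [0.5462, 0.09, 0.1852]
eef_rot: [2.501, 1.901, -0.0]
contact_force: [1.1, -0.4, -0.9]
width: 0.0107
grasp_force: 39.2
```

Call:
drive_tool --pt "0 0 0.2" --pt "0 0 0.4" --pt "0 0 0.6" --pt "0 0 0.8" --pt "0 0 1.0" --pt "0 0 1.0" --pt "0 0 1.0" --roll '[0, 0, 0, 0, 0, 0, 0]'

```text
t: 9.9
ee_pos: [0.546, 0.09, 0.175]
eef_rot: [-2.501, -1.901, 0.0]
contact_force: [1.6, -2.4, -2.8]
width: 0.011
grasp_force: 39.1
```

Call:
drive_tool --pt "-0.04 0.06 0" --pt "-0.04 0.06 0.2" --pt "-0.04 0.06 0.4" --pt "-0.04 0.06 0.6" --pt "-0.04 0.06 0.8" --pt "-0.04 0.06 0.8" --pt "-0.04 0.06 0.8" --roll '[0, 0, 0, 0, 0, 0, 0]'

```text
t: 10.78
ee_pos: [0.5464, 0.0895, 0.167]
eef_rot: [-2.501, -1.901, 0.001]
contact_force: [0.6, -2.4, -2.7]
width: 0.0108
grasp_force: 39.4
```

Call:
drive_tool --pt "-0.05 0.01 0" --pt "-0.05 0.01 0.2" --pt "-0.05 0.01 0.4" --pt "-0.05 0.01 0.6" --pt "-0.05 0.01 0.8" --pt "-0.05 0.01 0.8" --roll '[0, 0, 0, 0, 0, 0]' --squeeze 25

```text
t: 11.52
ee_pos: [0.5465, 0.0891, 0.1591]
eef_rot: [-2.501, -1.901, 0.0]
contact_force: [0.6, -0.1, -0.6]
width: 0.0108
grasp_force: 39.5
```

```bash
python3 -c "
from h import *
go([.5464,.0895,.15])
F=[]
for n in ('scene','scene','top'):
  c=cam(n); F.append(np.array(telemetry.read_state()['contact_force']))
  if n=='scene':
    f=c['frame']; p=uv(c,np.array([.61,.107,.045])); print(p, c['fx'])
    x,y=map(int,p); cv2.imwrite('pics/nut.png',cv2.resize(f[y-40:y+35,x-50:x+50,::-1],None,fx=6,fy=6)); print(x-50,y-40)
    sc=c
print(np.array(F))
ax=np.array([.5464,.0895,0])
for r in boxes_of('depth_stop','scene')[:2]: print(r['confidence'],w(sc,r['at']))
for z in (.028,.034,.04,.046,.052):
  for yaw in (8,15): print(z,yaw,uv(sc,ax+[.055*np.cos(np.radians(yaw)),.055*np.sin(np.radians(yaw)),z]))
"
```

```text
t 11.525 pos [0.5465 0.0891 0.1591] yaw -15.51493950850087 zax [-0.0001 -0.     -1.    ] F [ 0.5524 -0.146  -0.5625] w 0.010826036901714313 q [ 0.1401  0.4492  1.8531 -0.      0.8394  0.4109]
offset cm [ 0.0412 -0.0189  0.9063]
[np.float64(385.8089605853921), np.float64(244.38515823914014)] 530.864469693707
335 204
[np.float64(385.8089605853921), np.float64(244.38515823914014)] 530.864469693707
335 204
[[-0.7968 -0.555  -2.0811]
 [ 0.0156 -0.642  -2.3591]
 [ 0.459  -1.7099 -3.0444]]
0.63 [0.5622 0.0854 0.0888]
0.53 [0.6004 0.0887 0.0425]
0.028 8 [np.float64(379.49402617889064), np.float64(250.24799548385263)]
0.028 15 [np.float64(380.42911821593776), np.float64(248.2183232826943)]
0.034 8 [np.float64(379.7247367011897), np.float64(248.52922208940544)]
0.034 15 [np.float64(380.66248589404955), np.float64(246.49793266729262)]
0.04 8 [np.float64(379.957158447664), np.float64(246.79770022317265)]
0.04 15 [np.float64(380.89757858509245), np.float64(244.76482522631304)]
0.046 8 [np.float64(380.1913105278998), np.float64(245.0532875203919)]
0.046 15 [np.float64(381.13441548650786), np.float64(243.01885943588053)]
0.052 8 [np.float64(380.42721233708085), np.float64(243.29583948862594)]
0.052 15 [np.float64(381.373016081659), np.float64(241.2598916643002)]
```

View pics/nut.png

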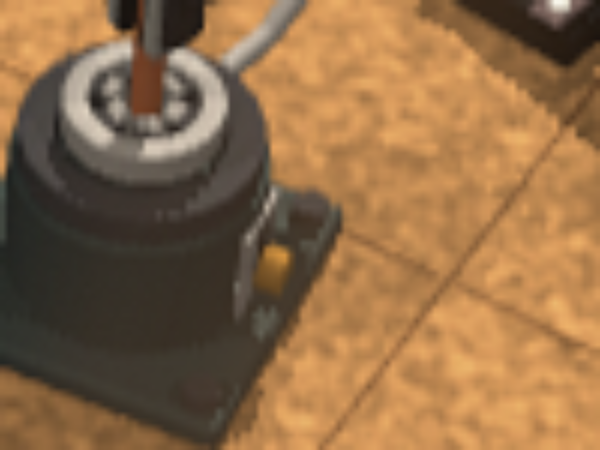

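The crop shows the bit inside the collet, leaves around it. The brass nut at full-frame pixel (380.7,249) sits low, so the stop is probably in the lower part of its range. I'll keep going down in small steps.

Call:
drive_tool --pt "0 0 0.1" --pt "0 0 0.2" --pt "0 0 0.3" --pt "0 0 0.4" --pt "0 0 0.4" --roll '[0, 0, 0, 0, 0]' --grip 0.5 --squeeze 25

```text
t: 12.35
ee_pos: [0.5465, 0.089, 0.1552]
eef_rot: [-2.501, -1.901, 0.0]
contact_force: [-0.5, -0.5, 1.1]
width: 0.011
grasp_force: 39.5
```

Call:
drive_tool --pt "0 0 0.07" --pt "0 0 0.14" --pt "0 0 0.2" --pt "0 0 0.2" --roll '[0, 0, 0, 0]'

```text
t: 12.85
ee_pos: [0.5465, 0.089, 0.1532]
eef_rot: [-2.501, -1.901, 0.0]
contact_force: [-0.9, -1.0, 0.9]
width: 0.0112
grasp_force: 39.5
```

Call:
drive_tool --pt "0 0 0.07" --pt "0 0 0.14" --pt "0 0 0.2" --pt "0 0 0.2" --roll '[0, 0, 0, 0]'

```text
t: 13.35
ee_pos: [0.5465, 0.089, 0.1512]
eef_rot: [2.501, 1.901, -0.0]
contact_force: [-0.6, 0.0, 2.0]
width: 0.0109
grasp_force: 39.5
```

Call:
drive_tool --pt "0 0 0.05" --pt "0 0 0.1" --pt "0 0 0.1" --roll '[0, 0, 0]'

```text
t: 13.72
ee_pos: [0.5465, 0.089, 0.1503]
eef_rot: [2.501, 1.901, -0.0]
contact_force: [-0.7, -0.6, 1.7]
width: 0.0109
grasp_force: 39.5
```

Call:
drive_tool --pt "0 0 0.05" --pt "0 0 0.1" --pt "0 0 0.1" --roll '[0, 0, 0]'

```text
t: 14.1
ee_pos: [0.5465, 0.089, 0.1493]
eef_rot: [2.501, 1.901, 0.0]
contact_force: [-0.9, -0.9, 1.3]
width: 0.0109
grasp_force: 39.5
```

Call:
drive_tool --pt "0 0 0.05" --pt "0 0 0.1" --pt "0 0 0.1" --roll '[0, 0, 0]'

```text
t: 14.48
ee_pos: [0.5465, 0.0891, 0.1483]
eef_rot: [-2.501, -1.901, 0.0]
contact_force: [-0.5, -0.7, 0.8]
width: 0.0107
grasp_force: 39.5
```

Call:
drive_tool --pt "0 0 0.05" --pt "0 0 0.1" --pt "0 0 0.1" --roll '[0, 0, 0]'

```text
t: 14.85
ee_pos: [0.5465, 0.089, 0.1473]
eef_rot: [-2.501, -1.901, 0.0]
contact_force: [-0.2, -1.0, 0.3]
width: 0.0106
grasp_force: 39.5
```

Call:
drive_tool --pt "0 0 0.05" --pt "0 0 0.1" --pt "0 0 0.1" --roll '[0, 0, 0]'

```text
t: 15.22
ee_pos: [0.5465, 0.089, 0.1463]
eef_rot: [-2.501, -1.901, 0.0]
contact_force: [-0.3, -1.1, 0.5]
width: 0.0112
grasp_force: 39.5
```

Call:
drive_tool --pt "0 0 0.05" --pt "0 0 0.1" --pt "0 0 0.1" --roll '[0, 0, 0]'

```text
t: 15.6
ee_pos: [0.5465, 0.089, 0.1453]
eef_rot: [2.501, 1.901, -0.0]
contact_force: [-0.2, -1.1, 0.6]
width: 0.0108
grasp_force: 39.5
```

Call:
drive_tool --pt "0 0 0.05" --pt "0 0 0.1" --pt "0 0 0.1" --roll '[0, 0, 0]'

```text
t: 15.98
ee_pos: [0.5465, 0.089, 0.1443]
eef_rot: [-2.501, -1.901, 0.0]
contact_force: [-0.9, -1.7, 1.0]
width: 0.0108
grasp_force: 39.5
```

Call:
drive_tool --pt "0 0 0.05" --pt "0 0 0.1" --pt "0 0 0.1" --roll '[0, 0, 0]'

```text
t: 16.35
ee_pos: [0.5465, 0.089, 0.1432]
eef_rot: [-2.501, -1.901, 0.0]
contact_force: [-0.2, -0.5, 1.0]
width: 0.0108
grasp_force: 39.5
```

Call:
drive_tool --pt "0 0 0.05" --pt "0 0 0.1" --pt "0 0 0.1" --roll '[0, 0, 0]'

```text
t: 16.73
ee_pos: [0.5465, 0.089, 0.1423]
eef_rot: [-2.501, -1.901, 0.0]
contact_force: [-0.4, -0.3, 1.0]
width: 0.0109
grasp_force: 39.5
```

Call:
drive_tool --pt "0 0 0.05" --pt "0 0 0.1" --pt "0 0 0.1" --roll '[0, 0, 0]'

```text
t: 17.1
ee_pos: [0.5465, 0.089, 0.1413]
eef_rot: [-2.501, -1.901, 0.0]
contact_force: [-0.9, -1.3, 1.4]
width: 0.0112
grasp_force: 39.5
```

Call:
drive_tool --pt "0 0 0.05" --pt "0 0 0.1" --pt "0 0 0.1" --roll '[0, 0, 0]'

```text
t: 17.48
ee_pos: [0.5467, 0.0891, 0.1408]
eef_rot: [2.501, 1.901, 0.001]
contact_force: [-1.8, -1.2, 6.4]
width: 0.011
grasp_force: 40.2
```

Call:
drive_tool --pt "0 0 0.03" --pt "0 0 0.03" --pt "0 0 0.03" --roll '[0, 0, 0]'

```text
t: 17.85
ee_pos: [0.5467, 0.0891, 0.1408]
eef_rot: [2.501, 1.901, 0.001]
contact_force: [-1.9, -1.0, 9.1]
width: 0.0108
grasp_force: 40.4
```

The force rose to 9 N while the position stayed put at z=0.1408, so the bit is on the stop with about 7–8 N net. Next I'll let go.

Call:
drive_tool --pt "0 0 0" --pt "0 0 0" --pt "0 0 0" --pt "0 0 0" --roll '[0, 0, 0, 0]' --grip 7

```text
t: 18.35
ee_pos: [0.5465, 0.0891, 0.1399]
eef_rot: [-2.501, -1.901, 0.0]
contact_force: [-0.1, -1.2, -0.4]
width: 0.0699
grasp_force: 0.0
```

Call:
drive_tool --pt "0 0 -2" --pt "0 0 -6" --pt "0 0 -10" --pt "0 0 -13" --pt "0 0 -13" --roll '[0, 0, 0, 0, 0]' --grip 4.5

```text
t: 18.98
ee_pos: [0.5479, 0.0893, 0.2725]
eef_rot: [2.499, 1.9, 0.007]
contact_force: [-0.6, 0.2, 0.5]
width: 0.045
grasp_force: 0.0
```

```bash
python3 -c "
from h import *
go([.562,.2155,.2])
c=cam('wrist');s=cam('scene');t=cam('top')
for n,cc in (('wrist',c),('scene',s),('top',t)):
  for k in ('bit','lever_ball'):
    for r in mark_of(k,n)[:1]: print(n,k,r['confidence'],w(cc,r['at']),uv(cc,w(cc,r['at'])))
b=cv2.resize(s['frame'][140:280,290:430,::-1],None,fx=2.57,fy=2.57)
a=cv2.resize(c['frame'][:,:,::-1],None,fx=.66,fy=.75)
cv2.imwrite('pics/c5.png',np.hstack([a,b[:360]]))
"
```

```text
t 18.975 pos [0.5479 0.0893 0.2725] yaw -15.515346067550496 zax [ 0.0051  0.0007 -1.    ] F [-0.5959  0.2301  0.5161] w 0.04504216926909509 q [0.1401 0.2962 1.7719 0.     1.0683 0.4108]
offset cm [12.5245 -2.0533  7.2706]
wrist bit 0.81 [0.5484 0.0846 0.0495] [np.float64(314.3324573129295), np.float64(215.49815735093355)]
wrist lever_ball 0.79 [0.5608 0.2175 0.1058] [np.float64(284.22014185147833), np.float64(65.90688767363017)]
scene lever_ball 0.65 [0.5655 0.2134 0.1085] [np.float64(394.52806347469726), np.float64(189.97234385853307)]
top bit 0.41 [ 0.5078 -0.232   0.0097] [np.float64(395.0726462772053), np.float64(256.3918737294306)]
top lever_ball 0.4 [0.5621 0.2161 0.1049] [np.float64(233.82762819338487), np.float64(229.9731088929202)]
```

View pics/c5.png

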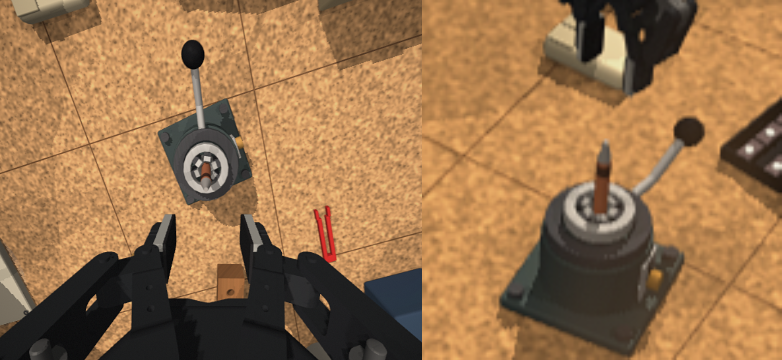

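The wrist crop shows the bit standing in the collet and the ball at (284,66) in the full frame, which puts it at (0.562, 0.2155). The scene crop agrees with both. I'll straddle the ball with part-open fingers.

Call:
drive_tool --pt "5 -0.8 0" --pt "10 -1.6 0" --pt "12.5 -2.05 3" --pt "12.5 -2.05 8" --pt "12.5 -2.05 12" --pt "12.5 -2.05 15" --pt "12.5 -2.05 16" --pt "12.5 -2.05 16" --roll '[-8.5, -8.5, -8.5, -8.5, -8.5, -8.5, -8.5, -8.5]' --grip 4.6

```text
t: 20.42
ee_pos: [0.5602, 0.2149, 0.1098]
eef_rot: [-2.353, -2.081, 0.001]
contact_force: [-0.3, 0.1, 0.8]
width: 0.0462
grasp_force: 0.0
```

```bash
python3 -c "
from h import *
go(None)
s=telemetry.read_state();R=Ro.from_rotvec(s['eef_rot']).as_matrix();p=np.array(s['ee_pos']);C=np.array([.5465,.0893,p[2]])
for d in range(0,76,6):
  a=np.radians(83+d);T=C+.1255*np.array([np.cos(a),np.sin(a),0]);print(d,(R.T@(T-p)*100).round(2),-d)
"
```

```text
t 20.425 pos [0.5602 0.2149 0.1098] yaw -7.017844485662198 zax [-0.0008 -0.0003 -1.    ] F [-0.3162  0.1177  0.769 ] w 0.04617481278430867 q [0.3466 0.5792 1.7674 0.     0.7958 0.469 ]
0 [-0.09  0.18 -0.  ] 0
6 [-0.16 -1.14  0.  ] -6
12 [-0.36 -2.43  0.  ] -12
18 [-0.7 -3.7  0. ] -18
24 [-1.17 -4.93  0.  ] -24
30 [-1.77 -6.1   0.01] -30
36 [-2.49 -7.2   0.01] -36
42 [-3.31 -8.22  0.01] -42
48 [-4.24 -9.15  0.01] -48
54 [-5.26 -9.98  0.01] -54
60 [ -6.37 -10.69   0.01] -60
66 [ -7.54 -11.29   0.01] -66
72 [ -8.76 -11.76   0.01] -72
```

Call:
drive_tool --pt "-0.16 -1.14 0" --pt "-0.36 -2.43 0" --pt "-0.7 -3.7 0" --pt "-1.17 -4.93 0" --pt "-1.77 -6.1 0" --pt "-2.49 -7.2 0" --pt "-3.31 -8.22 0" --pt "-4.24 -9.15 0" --pt "-4.24 -9.15 0" --roll '[-6, -12, -18, -24, -30, -36, -42, -48, -48]'

```text
t: 21.55
ee_pos: [0.466, 0.1851, 0.1123]
eef_rot: [1.3, 2.856, 0.007]
contact_force: [0.9, 1.9, 0.3]
width: 0.046
grasp_force: 1.1
```

```bash
cat > arc.py <<'E'
from h import *
go(None)
s=telemetry.read_state();R=Ro.from_rotvec(s['eef_rot']).as_matrix();p=np.array(s['ee_pos']);C=np.array([.5465,.0893,p[2]])
a0=np.degrees(np.arctan2(p[1]-C[1],p[0]-C[0]));print('ang',a0-83,'rad',np.linalg.norm(p-C))
for d in (3,6,9,12,15,18,21,24):
  a=np.radians(a0+d);T=C+.1255*np.array([np.cos(a),np.sin(a),0]);print(d,(R.T@(T-p)*100).round(2),-d)
E
python3 arc.py
```

```text
t 21.55 pos [0.466  0.1851 0.1123] yaw 41.036031039249025 zax [ 0.0052  0.0025 -1.    ] F [0.8828 1.9334 0.3093] w 0.04604379452363991 q [ 0.354   0.4652  1.9908  0.0009  0.6798 -0.3629]
ang 47.055438368877304 rad 0.1251190544376572
3 [ 0.03 -0.66 -0.  ] -3
6 [-0.01 -1.31 -0.01] -6
9 [-0.08 -1.96 -0.01] -9
12 [-0.19 -2.61 -0.01] -12
15 [-0.33 -3.25 -0.02] -15
18 [-0.51 -3.89 -0.02] -18
21 [-0.72 -4.51 -0.02] -21
24 [-0.96 -5.12 -0.03] -24
```

Call:
drive_tool --pt "0 -0.66 0" --pt "0 -1.31 0" --pt "-0.08 -1.96 0" --pt "-0.19 -2.61 0" --pt "-0.19 -2.61 0" --roll '[-3, -6, -9, -12, -12]'

```text
t: 22.18
ee_pos: [0.4486, 0.1669, 0.1122]
eef_rot: [0.996, 2.974, 0.008]
contact_force: [2.4, 6.6, 0.8]
width: 0.0459
grasp_force: 3.1
```

```bash
python3 arc.py; python3 -c "
from h import *
for n in ('top','scene'):
  c=cam(n)
  for r in mark_of('lever_ball',n)[:1]:
    X=w(c,r['at']);print(n,r['confidence'],X,np.degrees(np.arctan2(X[1]-.0893,X[0]-.5465)))
"
```

```text
t 22.175 pos [0.4486 0.1669 0.1122] yaw 52.973245666832796 zax [ 0.0068  0.0032 -1.    ] F [2.385  6.5651 0.8117] w 0.045917189118837895 q [ 0.3309  0.4407  2.0405  0.0013  0.653  -0.5947]
ang 58.57499313221342 rad 0.12494118488292454
3 [ 0.05 -0.66 -0.  ] -3
6 [ 0.02 -1.31 -0.01] -6
9 [-0.05 -1.97 -0.01] -9
12 [-0.15 -2.61 -0.02] -12
15 [-0.29 -3.26 -0.02] -15
18 [-0.46 -3.89 -0.02] -18
21 [-0.67 -4.52 -0.03] -21
24 [-0.9  -5.13 -0.03] -24
scene 0.73 [0.4563 0.1743 0.1076] 136.6900125621969
```

Call:
drive_tool --pt "0.03 -0.44 0" --pt "0.03 -0.88 0" --pt "0.02 -1.3 0" --pt "0.02 -1.3 0" --roll '[-2, -4, -6, -6]'

```text
t: 22.88
ee_pos: [0.4413, 0.1568, 0.1123]
eef_rot: [0.839, 3.02, 0.009]
contact_force: [4.1, 6.2, 0.1]
width: 0.0463
grasp_force: 3.8
```

Call:
drive_tool --pt "0 -0.2 0" --pt "0 -0.4 0" --pt "0 -0.4 0" --roll '[-1, -2, -2]'

```text
t: 23.25
ee_pos: [0.4417, 0.1557, 0.1124]
eef_rot: [0.787, 3.03, 0.016]
contact_force: [9.7, 22.0, -10.5]
width: 0.0463
grasp_force: 11.8
```

The force jumped to about 24 N with the tool blocked, so the lever is at its end stop after about 60° of travel. I'll back off and look.

Call:
drive_tool --pt "0 0.5 0" --pt "0 0.9 0" --pt "0 0.9 0" --pt "0 0.9 -3" --pt "0 0.9 -8" --pt "0 0.9 -13" --pt "0 0.9 -15" --pt "0 0.9 -15" --roll '[0, 0, 0, 0, 0, 0, 0, 0]'

```text
t: 24.25
ee_pos: [0.4406, 0.1597, 0.2615]
eef_rot: [0.787, 3.038, 0.003]
contact_force: [-0.5, -0.1, -0.2]
width: 0.0458
grasp_force: 0.0
```

```bash
python3 arc.py|head -2; python3 -c "
from h import *
C=[.5465,.0893]
s0=None
for n in ('top','scene','wrist'):
  c=cam(n); print(n)
  if n=='scene': s0=c['frame'][140:280,290:430,::-1]
  if n=='top': t0=c['frame'][160:320,160:320,::-1]
  for r in mark_of('lever_ball',n)[:1]:
    X=w(c,r['at']);print(n,r['confidence'],X,np.degrees(np.arctan2(X[1]-C[1],X[0]-C[0])))
  for r in mark_of('bit',n)[:1]: print('bit',r['confidence'],w(c,r['at']))
cv2.imwrite('pics/c6.png',np.hstack([cv2.resize(s0,(400,400)),cv2.resize(t0,(400,400))]))
"
```

```text
t 24.25 pos [0.4406 0.1597 0.2615] yaw 60.96528310275738 zax [ 0.0033  0.001  -1.    ] F [-0.5032 -0.1117 -0.1928] w 0.0458242272278022 q [ 0.3223  0.1791  1.9591 -0.0001  0.9999 -0.7417]
ang 63.38726784565435 rad 0.1271126701336395
top
top 0.92 [0.4431 0.1673 0.106 ] 142.9723510428686
bit 0.39 [0.5423 0.0888 0.0498]
scene
scene 0.76 [0.4458 0.1623 0.1096] 144.0504027180408
wrist
wrist 0.63 [0.4416 0.1678 0.1074] 143.1961809700238
```

View pics/c6.png

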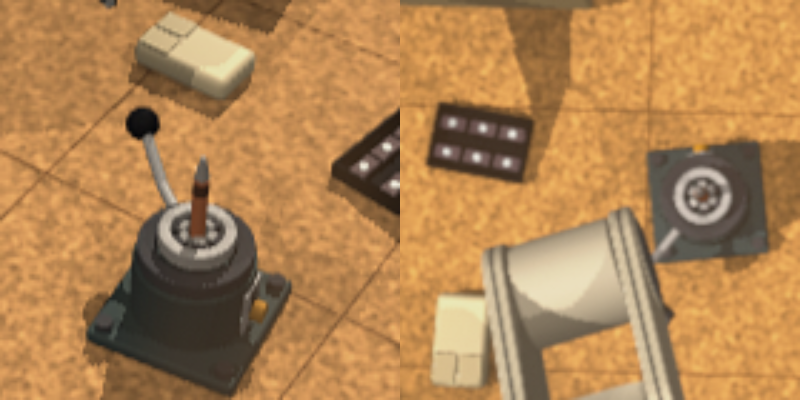

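```bash
python3 -c "
from h import *
c=dict(fx=333.76,fy=333.76,cx=320,cy=240,R=np.array([[.963,-.2695,0],[-.2581,-.9224,.2875],[-.0774,-.2768,-.9578]]))
c['t']=-c['R']@np.array([.5457,.0895,.4215])
P=[ray(c,u,v,.014)[:2] for u,v in((350,66),(386,172),(290,210),(247,113))]
for i in range(4):
  d=P[(i+1)%4]-P[i];print(np.linalg.norm(d),np.degrees(np.arctan2(d[1],d[0]))%90)
"
```

```text
0.12389586040530906 6.2691506320743144
0.1254117395076477 6.082843663228033
0.12194030126990772 6.670920777821209
0.12627566332890167 6.972803630006593
```

The base edges give a fixture yaw of about 6.5°, so the end stop is expected near 142.4°. The ball measures about 143°, so the lever is fully closed. The bit stands in the collet and the arm is clear.

```bash
python3 -c "
from h import *
print(job.hand_in())"
```

```text
the job is handed in; nothing more can be done
None
```

I seated the bit point up on the depth stop with about 8 N, released it, swung the lever to its end stop to clamp it, and handed the job in at about 24.5 s of the 67 s; the verdict was not returned.

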